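# Unlock the alloy locker and hold up its shackle

## Task

On the grey alloy locker, first flip the isolator toggle over to its off side (away from the robot). Then turn the combination dial, click by click, until it clicks in with its pointer at the raised index mark, and only then pull the steel U-shackle straight up out of the lock. Finish holding the shackle in the gripper, still and upright (legs down) over the locker, with the leg ends at least 5 cm above the locker's top; leave the toggle off and the dial at the mark, do not put the shackle down, and do not disturb the tin, plaster model and cup standing about.

Things in the scene. Friction and masses are not known exactly. Their poses are not given: they have to be found in the camera images.
- locker: Grey sheet-steel alloy locker, fixed, 60 mm high, flat top. Origin on the worktop midway between the shackle legs; x from its front (robot side) to its back, y left, z up. Lock case: x -55 to 55, y -128 to 92 mm; a lidded box follows behind to x 121 mm. Dial at y -75, shackle y -25 to 25, toggle y 60 mm, all at x 0. A hasp 3 mm thick lies on the top round the shackle legs.
- index_mark (a point): Raised dark rib, 16 x 5 mm, 4 mm high, on the locker's top in front of the dial (robot side): the index mark. Its middle, at locker x -41, y -75 mm.
- isolator (a joint): Toggle angle: 0 = on, leaning 0.6 rad from vertical to the robot side (locker -x); 1.2 = off, leaning 0.6 rad to the far side (+x). Top-heavy: past the middle (0.6) it falls to that side by itself and stays there. About 1 N at the ball moves it. While it is on, the shackle is barred.
- isolator_hinge (a point): Middle of the toggle's hinge, which runs along locker y: locker x 0, y 60 mm, 52 mm above the worktop.
- isolator_knob (a point): Centre of the black ball (18 mm) at the top of the toggle, 50 mm from its hinge, on a bar 10 mm thick. The ball's centre is 93 mm above the worktop when fully on or off, 102 mm in the middle.
- dial (a joint): Dial angle, growing as the dial turns clockwise seen from above. 0 = pointer at the index mark, the only place that frees the shackle (within 0.1 rad). It clicks into notches 0.419 rad (24 degrees) apart, 0 being one; a click takes about 0.1 N m. Starts one to three notches below 0, so it has to turn clockwise; stops at -1.75 and 1.75.
- dial_grip (a point): On the dial's upright axis, where its black bar grip is best held, 91 mm above the worktop. Bar 40 mm long (dial x), 14 mm thick (dial y), its top 9 mm above this point; below it a disc, 48 mm diameter, top 21 mm below this point. A white line on the bar and a small nose on the disc point along dial -x (the pointer). Dial x lies along locker x at dial angle 0.
- shackle_grip (a point): Middle of the shackle's level top bar: round steel 10 mm thick, straight for 30 mm along shackle y, 100 mm above the worktop at the start, with a 32 mm gap under it. Shackle: U, 60 mm wide, 0.25 kg, z up from legs to bar. Legs stand 56 mm deep in guides with 1 mm play; unlocked it pulls straight up with little force, locked it rises only 4 mm.
- shackle_feet (a point): Point midway between the lower ends of the shackle's legs, 96 mm below the middle of the top bar; 4 mm above the worktop at the start.
- shackle: The shackle; origin as shackle_feet.
- polishing_tin_mid (a point): Centre of a round tin, 64 mm diameter, 28 mm high: bystander.
- plaster_model_mid (a point): Middle of a plaster tooth model, 62 x 66 x 28 mm: bystander.
- mixing_cup_mid (a point): Middle of a mixing cup, 68 mm across, 42 mm high: bystander.
Not all that is in view belongs to the job. Of the things shaped like the shackle, the bare steel one is meant.

How it is judged:
On the way, in this order (a step that is already met when the one before it is completed fails the run):
1. the toggle is flipped to off, dial not yet at the mark (value of joint isolator above 1 rad), for 0.2 s.
2. the dial is clicked in at the index mark, toggle off (value of joint isolator above 1 rad and value of joint dial between -0.1 and 0.1 rad), for 0.2 s.
3. the shackle is drawn out, upright, legs clear above the locker (all of step 2 and height (world z) of shackle_feet above 0.095 m and angle between shackle_grip's own z axis and vertical below 0.35 rad), for 0.2 s.
At the end, for the whole second after the job is handed in: Toggle off (over 1.0 rad), dial within 0.1 rad of the mark; shackle in the fingers (over 1 N), off the locker, at rest, tilt under 0.35 rad, leg ends over 95 mm above the worktop (35 mm above the locker), bar within 120 mm sideways of the locker origin; bystanders within 20 mm (all of step 3 and horizontal distance between shackle_grip and locker below 0.12 m and contact force between shackle and the fingers above 1 N and contact force between shackle and locker below 0.2 N and linear speed of shackle below 0.03 m/s and distance of each of polishing_tin_mid, plaster_model_mid, mixing_cup_mid from where it was at the start of the episode below 0.02 m); the arm keeps its last pose, push and grip.
It fails at once if the tin is pushed more than 20 mm (distance of polishing_tin_mid from where it was at the start of the episode above 0.02 m).
It fails at once if the plaster model is pushed more than 20 mm (distance of plaster_model_mid from where it was at the start of the episode above 0.02 m).
It fails at once if the mixing cup is pushed more than 20 mm (distance of mixing_cup_mid from where it was at the start of the episode above 0.02 m).
It also fails if it takes over 64 s, if anything falls off the work surface, if the arm or the gripper's body presses on something with over 40 N, if the wrist force passes 120 N, or if a joint passes its speed limit or range.

## Robot

A 6-joint arm with a two-finger parallel gripper is mounted at the origin on a cart in front of the work surface, level with it; the furniture and walls round the work are solid. World frame = base frame: x ahead of the robot, y to its left, z up, the work surface at z = 0. Lengths are in m, angles in rad, forces in N, time in s.
With the tool pointing down it reaches from about 0.35 to 0.975 m from the base axis. Payload 4.9 kg.
Tool frame: the origin (TCP) lies at the very end of the fingers, on their centre line; the grasp point (between the pads) lies 19 mm behind it; z points along the fingers, y is the line along which they close (so a half turn about z gives the same grasp; the last joint's range is limited). The gripper opens to 85 mm and grips with 20 to 120 N. Pads are 22 mm wide; open, the fingers measure 114 mm over their backs; the gripper's body (76 mm by 85 mm) begins 54 mm behind the grasp point. The pads swing forward as they close: fully open they stand 13 mm farther back than shut.
Start: joints at [-1.436, 0.053, 1.613, -0, 1.476, -0.119], TCP at [0.157, -0.605, 0.208] pointing down, gripper open.
Joint ranges: [-3.01, 3.01], [-1.01, 2.22], [0.06, 2.58], [-1.02, 4.17], [0.09, 2.62], [-3.14, 3.14]. Speed limits (rad/s): [2.57, 2.57, 3.14, 3.14, 3.14, 3.14].

## Interface

Orientations are given as a rotation vector (axis times angle).
In Python, from station import get_obs, get_image, finish_job gives the robot as it stands. The module is installed in compiled form; this text tells all that it offers.
- The arm moves only by the tool carry_out, never from a script. Its argument "rows" is a list of rows, each a list of 7 numbers: the turn, a rotation vector about the tool's x, y, z as a fraction of full scale, then the shift along the tool's x, y, z as a fraction of full scale, then the closure, from -1 (fully open) to 1 (shut). A call has 1 to 5 rows; each row is the pose to reach, as a shift and turn from the pose commanded when the call began, along the tool's axes at that moment, turning the shorter way round; what a row does not reach only later rows make up. Full scale, the value 1, is 300 mm for a shift and pi rad for a turn. A row lasts 1/10 s, in which the tool goes at most 50 mm and 8.59 degrees, less where a joint would pass 70% of its speed; a pose out of reach is approached as far as the arm can. A call with a number of a shift or a turn outside -1 to 1 is refused whole. A call with a gripper value outside its range is refused whole. The fingers move at their own pace and stop on an object; "force" is the grip in N (left out, the last holds). Time passes only in rows, so rows that repeat a pose let the fingers close. It gives the time, the measured TCP pose, the force, the opening and the grip force at its end, in the units of the state.
- get_obs(): the state, without advancing time (a new reading comes with each control period).
- get_image(name): name is "side" or "top"; returns a dict with "img" (400x640x3 uint8, blue, green, red), "mtx" (3x3 intrinsics, pixels), "R" (3x3) and "t" (3): a world point X has camera coordinates R X + t. Camera axes: x right, y down, z forward; pixel columns grow to the right and rows downward; lengths in m; the calibration is good to about 2 mm. A picture is of the moment at which its call begins. There is no depth.
- finish_job(): hands the job in; it is judged then, once.
The state is a dict: "t": time; "q": joint angles; "dq": joint speeds; "effort": joint torques, N m; "tool_pos": TCP position; "tool_rot": TCP orientation; "contact_force": force on the tool from outside, world axes, zero at the start; "wrist_torque": the same for the moment, N m; "opening": finger opening in m; "grip_force": force on a finger pad.
Only numpy, scipy, OpenCV 4.12 (cv2) and the standard library are available. Lean on these libraries where they do the work, as an engineer would, in place of code of your own. Each camera call takes 0.05 s, during which the arm holds its last target. There are 200 camera calls.

## Working session

There is one attempt and no reset: what is moved stays moved. The work goes in short steps, Python scripts to look and compute and a tool call to move; the robot and the scene stay as the last step left them, time stands still between calls to the robot, and variables do not carry over. Pictures are saved under pics/ and viewed, at most 10 in all, crops included, and the job is handed in when it is done.

Besides the shell and the picture viewer there is one more tool, called after ">>>" in YAML: its name, and indented under it one key for each argument. carry_out: Moves the arm, as the interface text tells. Shift numbers are shares of 300 mm and turn numbers shares of pi rad, none past 1 either way. Its arguments: {"type":"object","properties":{"rows":{"type":"array"},"force":{"type":"number"}},"required":["rows"]}

```bash
mkdir -p pics; python3 - <<'E'
from station import *
import cv2,numpy as np
np.set_printoptions(precision=4,suppress=True)
for n in("side","top"):
    d=get_image(n); cv2.imwrite(f"pics/{n}0.png",d["img"]); np.savez(f"{n}0.npz",**d)
    print(n,d["mtx"].tolist(),"cam",-d["R"].T@d["t"],d["R"].tolist())
o=get_obs(); print({k:np.round(v,4) for k,v in o.items()})
E
```

```text
side [[435.8957836006579, 0.0, 321.4182846229033], [0.0, 435.8957836006579, 202.96140442297144], [0.0, 0.0, 1.0]] cam [ 0.5086 -0.9547  0.7395] [[0.99711744246834, -0.07553838055289977, -0.0071245342894520735], [-0.05143431735620803, -0.6039225400877345, -0.7953817175244096], [0.05577918001814981, 0.7934554295216738, -0.6060669636591972]]
top [[387.295512427522, 0.0, 321.1362104716117], [0.0, 387.295512427522, 196.42715808931015], [0.0, 0.0, 1.0]] cam [ 0.4346 -0.0899  1.1815] [[-0.017610730288655962, -0.9996551584672352, -0.01947886876971657], [-0.9950079392779243, 0.019436204104807814, -0.09788480343697346], [0.09822964396046083, 0.017657806201334184, -0.9950071049633555]]
{'t': np.float64(0.1), 'q': array([-1.436 ,  0.0533,  1.6142,  0.    ,  1.476 , -0.119 ]), 'dq': array([-0.0016, -0.0028, -0.0034, -0.0004, -0.0018, -0.0013]), 'effort': array([ -0.    , -39.4903, -37.1362,  -0.0001,   0.0039,  -0.    ]), 'tool_pos': array([ 0.1568, -0.6044,  0.2073]), 'tool_rot': array([-3.1145, -0.3973, -0.    ]), 'contact_force': array([-0.287 , -0.042 ,  0.3955]), 'wrist_torque': array([ 0.0011, -0.0167, -0.0627]), 'grip_force': np.float64(0.0), 'opening': np.float64(0.0855)}
```

View pics/side0.png

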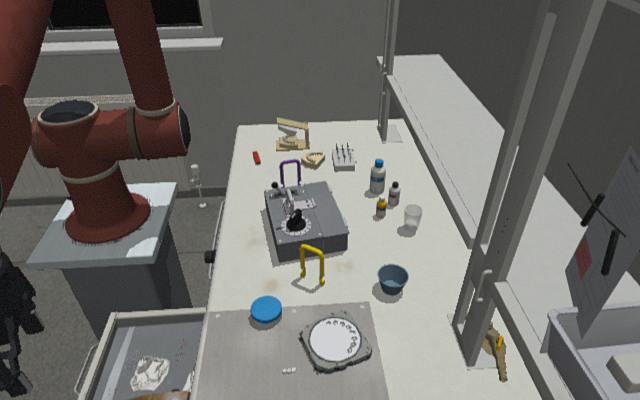

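View pics/top0.png

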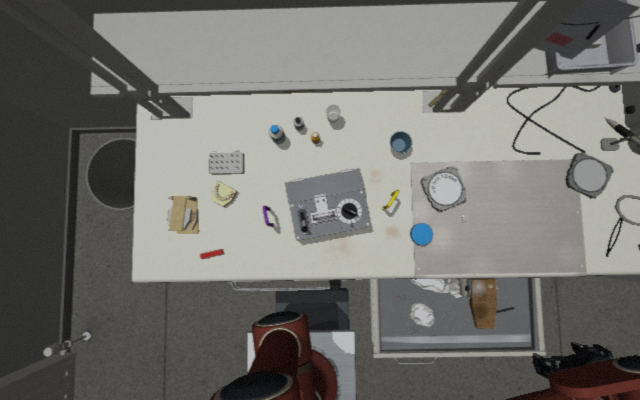

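The side view shows the grey locker at about (305,220) with the arm to its left, and the top view shows it at about (328,206).

Shackle-like things in the top view:
- purple U at (269,216), beside the locker
- yellow U at (391,202), beside the locker
- bare steel U at about (322,215), on the locker between toggle and dial

The steel one fits the description. I'll confirm it in an enlarged crop.

```bash
python3 - <<'E'
import cv2,numpy as np
a=cv2.imread("pics/top0.png")[162:250,278:378]; b=cv2.imread("pics/side0.png")[170:262,255:355]
a=cv2.resize(a,(800,704)[:2],interpolation=cv2.INTER_CUBIC)
a=cv2.resize(a,(660,581)); cv2.imwrite("pics/topc.png",a)
b=cv2.resize(b,(640,589),interpolation=cv2.INTER_CUBIC); cv2.imwrite("pics/sidec.png",b)
E
```

```text
(no output)
```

View pics/topc.png

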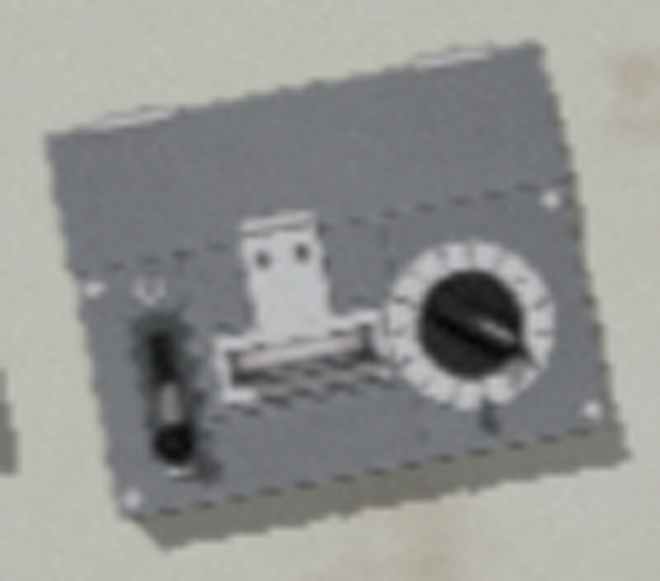

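View pics/sidec.png

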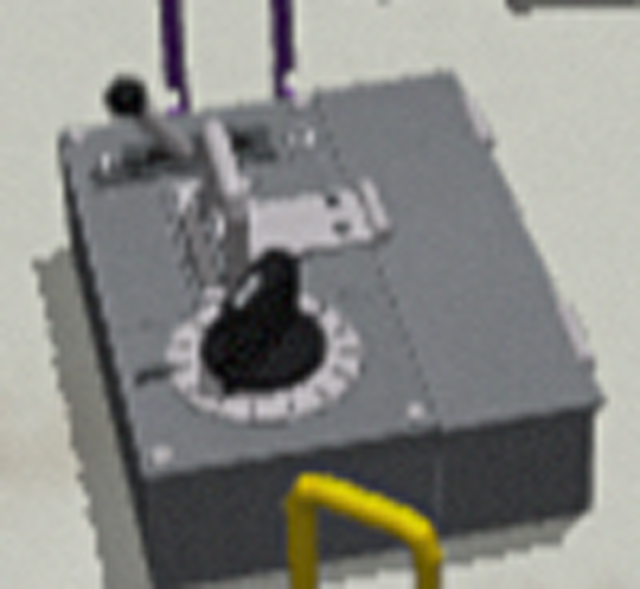

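The crops confirm it. A bare steel U stands in the hasp, with its bar at top-crop (235–365, ~350). The toggle ball is on the robot side at (173,443). The pointer is at lower right at about (525,355), and the index mark is at (488,415). Next I'll fit the locker pose to the corners in both views.

```bash
cat > h.py <<'E'
import numpy as np
from scipy.spatial.transform import Rotation as Ro
from scipy.optimize import least_squares
np.set_printoptions(precision=4,suppress=True)
def ray(d,uv,z):
    r=d["R"].T@np.linalg.solve(d["mtx"],[*uv,1]); c=-d["R"].T@d["t"]; return c+r*(z-c[2])/r[2]
def proj(d,X):
    p=d["mtx"]@(d["R"]@X+d["t"]); return p[:2]/p[2]
def w(L,p): # locker -> world
    c,s=np.cos(L[2]),np.sin(L[2]); return np.array([L[0]+c*p[0]-s*p[1],L[1]+s*p[0]+c*p[1],p[2]])
def go(p,yaw=None):
    from station import get_obs
    o=get_obs(); A=Ro.from_rotvec(o["tool_rot"]); M=A.as_matrix()
    s=M.T@(np.array(p)-o["tool_pos"])
    r=np.zeros(3)
    if yaw is not None:
        c,q=np.cos(yaw),np.sin(yaw); r=(A.inv()*Ro.from_matrix(np.array([[c,q,0],[q,-c,0],[0,0,-1]]))).as_rotvec()
    print("t",round(o["t"],2),"tcp",o["tool_pos"],"F",o["contact_force"],"\nturn",r/np.pi,"shift",s/.3,"mm",s*1e3)
E
python3 - <<'E'
from h import *
T,S=np.load("top0.npz"),np.load("side0.npz")
t=lambda u,v:(278+u/6.6,162+v/6.6); s=lambda u,v:(255+u/6.4,170+v/6.4)
obs=[(T,t(47,133),(.121,.092,.06)),(T,t(540,43),(.121,-.128,.06)),(T,t(120,515),(-.055,.092,.06)),(T,t(605,435),(-.055,-.128,.06)),
(S,s(62,132),(-.055,.092,.06)),(S,s(450,72),(.121,.092,.06)),(S,s(600,403),(.121,-.128,.06)),(S,s(147,478),(-.055,-.128,.06)),
(T,t(488,415),(-.041,-.075,.064)),(S,s(152,376),(-.041,-.075,.064)),(T,t(173,443),(-.028,.06,.093)),(S,s(127,97),(-.028,.06,.093)),
(T,t(235,362),(0,.025,.1)),(T,t(375,338),(0,-.025,.1))]
f=lambda L:np.concatenate([proj(d,w(L,np.array(p)))-uv for d,uv,p in obs])
R=least_squares(f,[.48,-.1,.16],loss="soft_l1"); L=R.x; print("L",L); print(f(L).reshape(-1,2))
np.save("L.npy",L)
# each top point as a check (locker coordinates)
for d,uv,p in obs: 
    X=ray(d,uv,p[2])-[L[0],L[1],0]; c,q=np.cos(L[2]),np.sin(L[2]); print(np.round([c*X[0]+q*X[1],-q*X[0]+c*X[1]],4),p)
for k,u,z in(("nose",t(530,362),.068),("line0",t(470,317),.1),("line1",t(520,345),.1)):
    X=ray(T,u,z)-w(L,(0,-.075,z)); a=np.arctan2(X[1],X[0])-L[2]; print(k,X,"pointer angle deg",np.degrees(a)) 
print("knob",w(L,(-.028,.06,.093)),"dial",w(L,(0,-.075,.091)),"shackle",L)
go(w(L,(-.07,.06,.2)),L[2])
E
```

```text
L [ 0.4888 -0.0772  0.161 ]
[[ 0.5665 -1.3891]
 [-0.169  -1.1931]
 [-0.2027  0.2776]
 [ 1.4416 -1.2334]
 [-1.5792 -0.5046]
 [ 1.4919 -0.2203]
 [ 0.7729 -0.827 ]
 [-2.2853 -0.26  ]
 [ 0.2466  0.2551]
 [-0.7691 -1.239 ]
 [ 0.3569 -0.2124]
 [-0.8478  0.0982]
 [ 1.3984 -0.1125]
 [-2.1985  0.326 ]]
[0.1173 0.0943] (0.121, 0.092, 0.06)
[ 0.1174 -0.1278] (0.121, -0.128, 0.06)
[-0.0543  0.0913] (-0.055, 0.092, 0.06)
[-0.0577 -0.1233] (-0.055, -0.128, 0.06)
[-0.0512  0.0887] (-0.055, 0.092, 0.06)
[0.1168 0.092 ] (0.121, 0.092, 0.06)
[ 0.1184 -0.1304] (0.121, -0.128, 0.06)
[-0.0501 -0.1301] (-0.055, -0.128, 0.06)
[-0.0402 -0.0744] (-0.041, -0.075, 0.064)
[-0.0399 -0.0799] (-0.041, -0.075, 0.064)
[-0.0284  0.0611] (-0.028, 0.06, 0.093)
[-0.0258  0.0599] (-0.028, 0.06, 0.093)
[0.0004 0.0289] (0, 0.025, 0.1)
[-0.0002 -0.0312] (0, -0.025, 0.1)
nose [-0.0172 -0.0245  0.    ] pointer angle deg -134.29748619380015
line0 [0.0009 0.0028 0.    ] pointer angle deg 62.83256247795904
line1 [-0.0113 -0.018   0.    ] pointer angle deg -131.44410401119097
knob [ 0.4515 -0.0225  0.093 ] dial [ 0.5008 -0.1513  0.091 ] shackle [ 0.4888 -0.0772  0.161 ]
t 0.1 tcp [ 0.1568 -0.6044  0.2073] F [-0.287  -0.042   0.3955] 
turn [-0.0006 -0.      0.0295] shift [ 1.2984 -1.6438  0.0276] mm [ 389.5069 -493.1324    8.289 ]
```

The fit agrees within about 3 mm. The pointer is about 47° short, which is two notches. Now I'll move towards the toggle with the fingers shut.

>>> carry_out:
  rows:
    - [0, 0, 0.03, 0.52, -0.66, 0.03, 1]
    - [0, 0, 0.03, 0.52, -0.66, 0.03, 1]
    - [0, 0, 0.03, 0.52, -0.66, 0.03, 1]
    - [0, 0, 0.03, 0.52, -0.66, 0.03, 1]
    - [0, 0, 0.03, 0.52, -0.66, 0.03, 1]
  force: 40

```text
t: 0.6
tool_pos: [0.2576, -0.3741, 0.1987]
tool_rot: [-3.131, -0.249, 0.0]
contact_force: [0.7, -0.6, 0.2]
opening: 0.0123
grip_force: 0.0
```

>>> carry_out:
  rows:
    - [0, 0, 0, 0.52, -0.66, 0, 1]
    - [0, 0, 0, 0.52, -0.66, 0, 1]
    - [0, 0, 0, 0.52, -0.66, 0, 1]
    - [0, 0, 0, 0.52, -0.66, 0, 1]
    - [0, 0, 0, 0.52, -0.66, 0, 1]

```text
t: 1.1
tool_pos: [0.3792, -0.1557, 0.1992]
tool_rot: [3.131, 0.25, 0.001]
contact_force: [1.2, 0.2, -0.3]
opening: 0.0
grip_force: 0.0
```

```bash
python3 -c "
from h import *
L=np.load('L.npy'); go(w(L,(-.07,.06,.2)),L[2])"
```

```text
t 1.1 tcp [ 0.3792 -0.1557  0.1992] F [ 1.1809  0.1627 -0.3249] 
turn [ 0.0001 -0.0001 -0.0006] shift [ 0.1684 -0.4    -0.0026] mm [  50.5176 -120.0068   -0.7694]
```

>>> carry_out:
  rows:
    - [0, 0, 0, 0.168, -0.4, 0, 1]
    - [0, 0, 0, 0.168, -0.4, 0, 1]
    - [0, 0, 0, 0.168, -0.4, 0, 1]
    - [0, 0, 0, 0.168, -0.4, 0, 1]
    - [0, 0, 0, 0.168, -0.4, 0.1, 1]

```text
t: 1.6
tool_pos: [0.4123, -0.0314, 0.1732]
tool_rot: [3.128, 0.254, 0.012]
contact_force: [1.4, -0.7, -0.2]
opening: 0.0002
grip_force: 0.0
```

```bash
python3 -c "
from h import *
L=np.load('L.npy'); go(w(L,(-.07,.06,.088)),L[2])"
```

```text
t 1.6 tcp [ 0.4123 -0.0314  0.1732] F [ 1.3703 -0.7239 -0.2449] 
turn [ 0.0012 -0.0024  0.0003] shift [-0.0084 -0.0095  0.284 ] mm [-2.5152 -2.838  85.2132]
```

>>> carry_out:
  rows:
    - [0, 0, 0, 0, 0, 0.1, 1]
    - [0, 0, 0, 0, 0, 0.2, 1]
    - [0, 0, 0, 0, 0, 0.275, 1]
    - [0, 0, 0, 0, 0, 0.275, 1]

```text
t: 2.0
tool_pos: [0.4062, -0.0312, 0.0829]
tool_rot: [-3.129, -0.249, 0.012]
contact_force: [-0.2, 0.2, 0.0]
opening: -0.0002
grip_force: 0.0
```

```bash
python3 -c "
from h import *
L=np.load('L.npy'); go(w(L,(-.004,.06,.088)),L[2])"
```

```text
t 2.0 tcp [ 0.4062 -0.0312  0.0829] F [-0.2413  0.1921  0.005 ] 
turn [-0.001   0.0024 -0.0008] shift [ 0.2335 -0.005  -0.0187] mm [70.0599 -1.5139 -5.6083]
```

>>> carry_out:
  rows:
    - [0, 0, 0, 0.05, 0, -0.018, 1]
    - [0, 0, 0, 0.1, 0, -0.018, 1]
    - [0, 0, 0, 0.14, 0, -0.018, 1]
    - [0, 0, 0, 0.19, 0, -0.018, 1]
    - [0, 0, 0, 0.235, 0, -0.018, 1]

```text
t: 2.5
tool_pos: [0.4807, -0.0208, 0.0941]
tool_rot: [3.131, 0.249, 0.003]
contact_force: [-0.0, -0.8, 1.4]
opening: -0.0001
grip_force: 0.0
```

>>> carry_out:
  rows:
    - [0, 0, 0, 0, 0, 0, 1]
    - [0, 0, 0, 0, 0, 0, 1]
    - [0, 0, 0, 0, 0, -0.1, 1]
    - [0, 0, 0, 0, 0, -0.25, 1]
    - [0, 0, 0, 0, 0, -0.4, 1]

```text
t: 3.0
tool_pos: [0.4776, -0.0202, 0.2132]
tool_rot: [-3.131, -0.25, 0.003]
contact_force: [1.7, -0.0, -0.1]
opening: 0.0003
grip_force: 0.0
```

```bash
python3 - <<'E'
from h import *
from station import *
import cv2
d=get_image("side"); cv2.imwrite("pics/side1.png",cv2.resize(d["img"][150:262,230:370],(700,560),interpolation=cv2.INTER_CUBIC))
L=np.load('L.npy'); go(w(L,(0,-.075,.15)),L[2]+.838)
E
```

```text
t 3.05 tcp [ 0.4822 -0.0211  0.2234] F [1.669  0.0138 5.3717] 
turn [ 0.0031 -0.0031 -0.2673] shift [-0.0107  0.4371  0.2467] mm [ -3.2224 131.1439  73.9951]
```

View pics/side1.png

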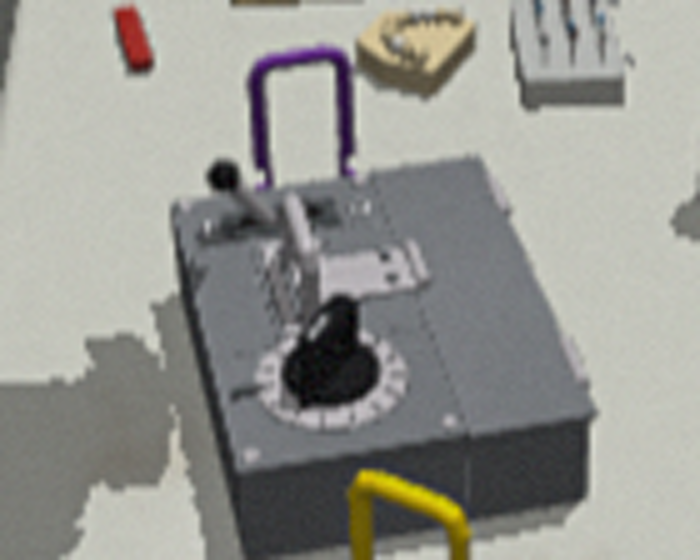

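The toggle is still on, with the ball at crop (222,175). My tip was at 94 mm, right at the ball's centre height, so it rode over. I'll retry with the tip lower, at about 75 mm.

```bash
python3 - <<'E'
from h import *
L=np.load('L.npy'); go(w(L,(-.075,.06,.215)),L[2]); go(w(L,(-.075,.06,.075)),L[2])
E
```

```text
t 3.05 tcp [ 0.4822 -0.0211  0.2234] F [1.669  0.0138 5.3717] 
turn [ 0.0016 -0.004  -0.0006] shift [-0.2588 -0.0113  0.0247] mm [-77.644   -3.3999   7.4037]
t 3.05 tcp [ 0.4822 -0.0211  0.2234] F [1.669  0.0138 5.3717] 
turn [ 0.0016 -0.004  -0.0006] shift [-0.2646 -0.0136  0.4913] mm [-79.395   -4.081  147.3911]
```

>>> carry_out:
  rows:
    - [0, 0, 0, -0.13, 0, 0, 1]
    - [0, 0, 0, -0.255, -0.012, 0, 1]
    - [0, 0, 0, -0.255, -0.012, 0.15, 1]
    - [0, 0, 0, -0.255, -0.012, 0.3, 1]
    - [0, 0, 0, -0.255, -0.012, 0.4, 1]

```text
t: 3.55
tool_pos: [0.4011, -0.0286, 0.0899]
tool_rot: [-3.131, -0.249, 0.002]
contact_force: [0.1, -0.3, -1.1]
opening: -0.0001
grip_force: 0.0
```

>>> carry_out:
  rows:
    - [0, 0, 0, 0, 0, 0, 1]
    - [0, 0, 0, 0, 0, 0, 1]
    - [0, 0, 0, 0, 0, 0, 1]

```text
t: 3.85
tool_pos: [0.4046, -0.0292, 0.0949]
tool_rot: [3.13, 0.25, 0.006]
contact_force: [-0.8, 0.8, -0.0]
opening: -0.0002
grip_force: 0.0
```

```bash
python3 - <<'E'
from h import *
L=np.load('L.npy'); go(w(L,(-.075,.06,.075)),L[2])
E
```

```text
t 3.85 tcp [ 0.4046 -0.0292  0.0949] F [-0.8385  0.8145 -0.034 ] 
turn [ 0.0005 -0.0012 -0.0005] shift [0.0009 0.003  0.0664] mm [ 0.2714  0.904  19.9204]
```

>>> carry_out:
  rows:
    - [0, 0, 0, 0, 0, 0.066, 1]
    - [0, 0, 0, 0, 0, 0.066, 1]
    - [0, 0, 0, 0.05, 0, 0.066, 1]
    - [0, 0, 0, 0.1, 0, 0.066, 1]
    - [0, 0, 0, 0.13, 0, 0.066, 1]

```text
t: 4.35
tool_pos: [0.4413, -0.0231, 0.0765]
tool_rot: [3.13, 0.252, -0.009]
contact_force: [-26.1, -1.3, 39.5]
opening: -0.0001
grip_force: 23.3
```

>>> carry_out:
  rows:
    - [0, 0, 0, 0.03, 0, 0, 1]
    - [0, 0, 0, 0.06, 0, 0, 1]
    - [0, 0, 0, 0.09, 0, 0, 1]
    - [0, 0, 0, 0.11, 0, 0, 1]
    - [0, 0, 0, 0.11, 0, 0, 1]

```text
t: 4.85
tool_pos: [0.4761, -0.0173, 0.0749]
tool_rot: [3.131, 0.251, 0.005]
contact_force: [0.7, 0.6, -0.5]
opening: 0.0002
grip_force: 0.0
```

```bash
python3 - <<'E'
from h import *
from station import *
import cv2
d=get_image("side"); cv2.imwrite("pics/side2.png",cv2.resize(d["img"][130:250,230:370],(700,600),interpolation=cv2.INTER_CUBIC))
L=np.load('L.npy'); go(w(L,(0,.06,.075)),L[2])
E
```

```text
t 4.9 tcp [ 0.4747 -0.0173  0.0735] F [-0.3606  0.1721 -0.4944] 
turn [ 0.0001 -0.0002 -0.0004] shift [ 0.0144  0.0048 -0.005 ] mm [ 4.3279  1.4254 -1.4939]
```

View pics/side2.png

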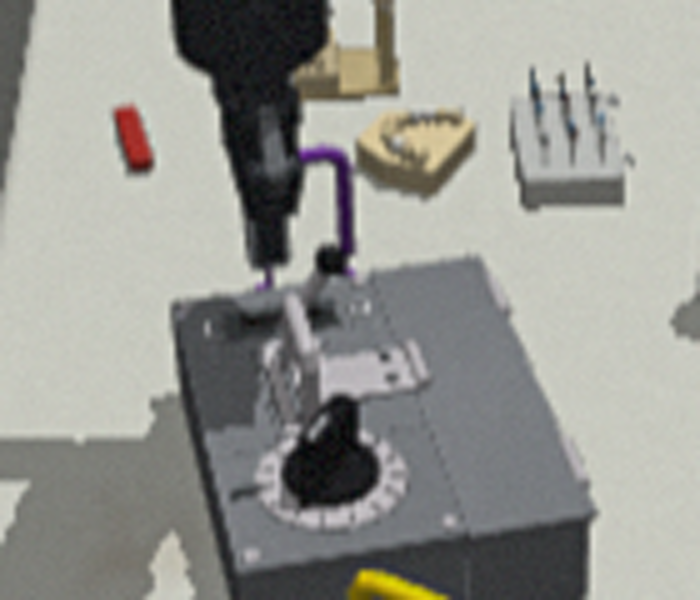

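The toggle is off: the ball is at crop (330,260), leaning to the far side. I'll back off, rise, and move to the dial with the gripper half open.

>>> carry_out:
  rows:
    - [0, 0, 0, -0.08, 0, 0, 1]
    - [0, 0, 0, -0.08, 0, -0.1, 1]
    - [0, 0, 0, -0.08, 0, -0.26, 1]
    - [0, 0, 0, -0.08, 0, -0.4, 1]
    - [0, 0, 0, -0.08, 0, -0.4, 0]

```text
t: 5.4
tool_pos: [0.4534, -0.0219, 0.1993]
tool_rot: [3.128, 0.25, 0.016]
contact_force: [1.1, 0.6, 1.0]
opening: 0.0132
grip_force: 0.0
```

```bash
python3 - <<'E'
from h import *
L=np.load('L.npy'); go(w(L,(0,-.075,.19)),L[2]+.838)
E
```

```text
t 5.4 tcp [ 0.4534 -0.0219  0.1993] F [1.073  0.6136 1.004 ] 
turn [ 0.0026 -0.0025 -0.2673] shift [0.0874 0.4508 0.0339] mm [ 26.211  135.2472  10.1648]
```

>>> carry_out:
  rows:
    - [0, 0, -0.267, 0.085, 0.45, 0, 0]
    - [0, 0, -0.267, 0.085, 0.45, 0, 0]
    - [0, 0, -0.267, 0.085, 0.45, 0, 0]
    - [0, 0, -0.267, 0.085, 0.45, 0, 0]
    - [0, 0, -0.267, 0.085, 0.45, 0, 0]

```text
t: 5.9
tool_pos: [0.4959, -0.1513, 0.1905]
tool_rot: [-2.831, -1.355, 0.004]
contact_force: [-0.5, 0.8, 0.6]
opening: 0.0426
grip_force: 0.0
```

```bash
python3 - <<'E'
from h import *
L=np.load('L.npy'); go(w(L,(0,-.075,.16)),L[2]+.838)
E
```

```text
t 5.9 tcp [ 0.4959 -0.1513  0.1905] F [-0.5159  0.8263  0.5708] 
turn [-0.0013  0.0003 -0.0338] shift [0.0105 0.0129 0.1017] mm [ 3.1644  3.866  30.5158]
```

>>> carry_out:
  rows:
    - [0, 0, -0.034, 0.01, 0.01, 0.1, 0]
    - [0, 0, -0.034, 0.01, 0.01, 0.1, 0]
    - [0, 0, -0.034, 0.01, 0.01, 0.1, 0]

```text
t: 6.2
tool_pos: [0.4998, -0.1493, 0.1609]
tool_rot: [-2.759, -1.496, 0.004]
contact_force: [-0.2, -0.9, 0.1]
opening: 0.0425
grip_force: 0.0
```

```bash
python3 - <<'E'
from h import *
L=np.load('L.npy'); go(w(L,(0,-.075,.076)),L[2]+.838)
E
```

```text
t 6.2 tcp [ 0.4998 -0.1493  0.1609] F [-0.2165 -0.8946  0.0867] 
turn [-0.0013  0.0002 -0.0017] shift [-0.0035  0.0074  0.283 ] mm [-1.0583  2.2317 84.8911]
```

>>> carry_out:
  rows:
    - [0, 0, 0, -0.003, 0.007, 0.09, 0]
    - [0, 0, 0, -0.003, 0.007, 0.18, 0]
    - [0, 0, 0, -0.003, 0.007, 0.25, 0]
    - [0, 0, 0, -0.003, 0.007, 0.283, 0]
    - [0, 0, 0, -0.003, 0.007, 0.283, 0]

```text
t: 6.7
tool_pos: [0.5018, -0.1513, 0.0769]
tool_rot: [-2.759, -1.499, 0.002]
contact_force: [-0.5, -0.0, 0.3]
opening: 0.0428
grip_force: 0.0
```

>>> carry_out:
  rows:
    - [0, 0, 0, 0, 0, 0, 0]
    - [0, 0, 0, 0, 0, 0, 1]
    - [0, 0, 0, 0, 0, 0, 1]
    - [0, 0, 0, 0, 0, 0, 1]
    - [0, 0, 0, 0, 0, 0, 1]
  force: 40

```text
t: 7.2
tool_pos: [0.5028, -0.1518, 0.0782]
tool_rot: [2.759, 1.5, 0.001]
contact_force: [-0.2, 0.1, 0.4]
opening: 0.0001
grip_force: 0.0
```

```bash
python3 - <<'E'
from h import *
L=np.load('L.npy'); go(w(L,(0,-.075,.076)),L[2])
E
```

```text
t 7.2 tcp [ 0.5028 -0.1518  0.0782] F [-0.1956  0.1192  0.3684] 
turn [ 0.0002 -0.0001  0.2658] shift [-0.0021 -0.0067  0.0072] mm [-0.6375 -2.0177  2.165 ]
```

The fingers shut fully and did not catch the bar. I'll look before going on.

```bash
python3 - <<'E'
from h import *
from station import *
import cv2
d=get_image("side"); u=get_image("top"); np.savez("side3.npz",**d); np.savez("top3.npz",**u)
a=cv2.resize(d["img"][150:250,250:350],(400,400),interpolation=cv2.INTER_CUBIC)
b=cv2.resize(u["img"][160:260,285:385],(400,400),interpolation=cv2.INTER_CUBIC)
cv2.imwrite("pics/c3.png",np.hstack([a,b]))
p=get_obs()["tool_pos"]; print("TCP px side",(proj(d,p)-[250,150])*4,"top",(proj(u,p)-[285,160])*4)
L=np.load('L.npy'); g=w(L,(0,-.075,.091)); print("dial grip px",(proj(d,g)-[250,150])*4,(proj(u,g)-[285,160])*4)
E
```

```text
TCP px side [181.6333 281.8216] top [259.8156 200.7292]
dial grip px [177.5631 264.2979] [260.2435 202.1537]
```

View pics/c3.png

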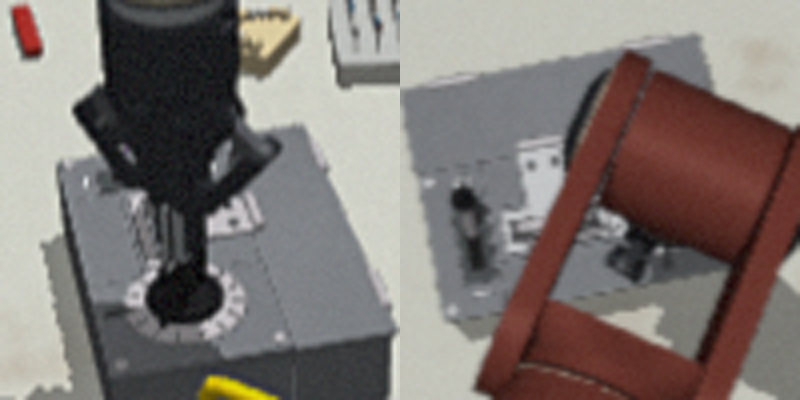

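```bash
python3 - <<'E'
from h import *
S=np.load("side0.npz")
for z in(.0735,.085,.1,.11):print(z,"toggle-time tip: crop px",(proj(S,np.array([.4747,-.0173,z]))-[230,130])*5)
L=np.load('L.npy')
for a in(-.02,.02):
    for z in(.07,.1):
        y=.838; p=w(L,(a*np.cos(y),-.075+a*np.sin(y),z)); print("bar end",a,z,"sidec px",(proj(S,p)-[255,170])*6.4)
from station import get_obs
o=get_obs(); print(o["opening"],o["grip_force"],o["q"])
E
```

```text
0.0735 toggle-time tip: crop px [267.0478 298.8818]
0.085 toggle-time tip: crop px [265.7276 280.9685]
0.1 toggle-time tip: crop px [263.9811 257.271 ]
0.11 toggle-time tip: crop px [262.801  241.2596]
bar end -0.02 0.07 sidec px [226.4848 369.3177]
bar end -0.02 0.1 sidec px [222.3221 306.3019]
bar end 0.02 0.07 sidec px [281.9974 308.5691]
bar end 0.02 0.1 sidec px [278.9184 246.1825]
0.00012607862247425368 0.0 [-0.435  -0.0678  1.9595  0.      1.2497  0.1398]
```

In the side view the fingertips stand at about z 95 mm while the reported TCP was 73.5 mm. The first toggle push riding over and these fingers shutting above the bar both fit that. So the real finger end is about 22 mm above the reported TCP, and I'll allow for this from now on: rise, reopen, then grip with the TCP at 55 mm.

>>> carry_out:
  rows:
    - [0, 0, 0, 0, 0, -0.07, 1]
    - [0, 0, 0, 0, 0, -0.07, 0]
    - [0, 0, 0, 0, 0, -0.07, 0]
    - [0, 0, 0, 0, 0, -0.07, 0]
    - [0, 0, 0, 0, 0, -0.07, 0]

```text
t: 7.8
tool_pos: [0.502, -0.1514, 0.0977]
tool_rot: [-2.759, -1.5, 0.001]
contact_force: [-0.4, 0.1, -0.6]
opening: 0.0426
grip_force: 0.0
```

```bash
python3 - <<'E'
from h import *
L=np.load('L.npy'); go(w(L,(0,-.075,.055)),L[2]+.838)
from station import get_obs;print(get_obs()["opening"])
E
```

```text
t 7.8 tcp [ 0.502  -0.1514  0.0977] F [-0.394   0.1216 -0.6296] 
turn [-0.0005  0.0001 -0.0009] shift [-0.0016 -0.0035  0.1423] mm [-0.4904 -1.0552 42.6962]
0.04257798881180857
```

>>> carry_out:
  rows:
    - [0, 0, 0, 0, -0.003, 0.05, 0]
    - [0, 0, 0, 0, -0.003, 0.09, 0]
    - [0, 0, 0, 0, -0.003, 0.115, 0]
    - [0, 0, 0, 0, -0.003, 0.13, 0]
    - [0, 0, 0, 0, -0.003, 0.138, 0]

```text
t: 8.3
tool_pos: [0.5013, -0.151, 0.0562]
tool_rot: [-2.759, -1.5, 0.001]
contact_force: [-0.3, 0.2, 0.2]
opening: 0.0425
grip_force: 0.0
```

>>> carry_out:
  rows:
    - [0, 0, 0, 0, 0, 0, 0]
    - [0, 0, 0, 0, 0, 0, 1]
    - [0, 0, 0, 0, 0, 0, 1]
    - [0, 0, 0, 0, 0, 0, 1]
    - [0, 0, 0, 0, 0, 0, 1]
  force: 40

```text
t: 8.8
tool_pos: [0.5021, -0.1512, 0.058]
tool_rot: [2.76, 1.501, 0.001]
contact_force: [-1.9, 1.6, 3.5]
opening: 0.013
grip_force: 43.8
```

Gripped at a 13 mm opening. Now I'll turn it two notches clockwise.

>>> carry_out:
  rows:
    - [0, 0, 0.03, 0, 0, 0, 1]
    - [0, 0, 0.06, 0, 0, 0, 1]
    - [0, 0, 0.09, 0, 0, 0, 1]
    - [0, 0, 0.12, 0, 0, 0, 1]
    - [0, 0, 0.134, 0, 0, 0, 1]

```text
t: 9.3
tool_pos: [0.5015, -0.1507, 0.058]
tool_rot: [-3.012, -0.887, 0.001]
contact_force: [-3.3, 3.1, 5.4]
opening: 0.013
grip_force: 44.2
```

>>> carry_out:
  rows:
    - [0, 0, 0.03, 0, 0, 0, 1]
    - [0, 0, 0.06, 0, 0, 0, 1]
    - [0, 0, 0.09, 0, 0, 0, 1]
    - [0, 0, 0.12, 0, 0, 0, 1]
    - [0, 0, 0.133, 0, 0, 0, 1]

```text
t: 9.8
tool_pos: [0.5013, -0.15, 0.058]
tool_rot: [-3.129, -0.243, 0.003]
contact_force: [-4.9, 5.9, 7.7]
opening: 0.0129
grip_force: 44.4
```

>>> carry_out:
  rows:
    - [0, 0, 0, 0, 0, 0, 1]
    - [0, 0, 0, 0, 0, 0, 1]
    - [0, 0, 0, 0, 0, 0, 1]

```text
t: 10.1
tool_pos: [0.5012, -0.15, 0.058]
tool_rot: [-3.129, -0.247, 0.003]
contact_force: [-5.4, 5.3, 8.1]
opening: 0.0134
grip_force: 44.3
```

```bash
python3 - <<'E'
from h import *
L=np.load('L.npy'); go(w(L,(0,-.075,.056)),L[2])
from station import get_obs;o=get_obs();print(o["opening"],o["wrist_torque"])
E
```

```text
t 10.1 tcp [ 0.5012 -0.15    0.058 ] F [-5.3975  5.2972  8.1153] 
turn [-0.0009  0.0005 -0.0011] shift [-0.0021  0.0039  0.0066] mm [-0.6189  1.1708  1.965 ]
0.013363608735419518 [0.8617 0.7593 0.0252]
```

Now I'll release, rise and move over to the shackle, then check the dial in the pictures.

>>> carry_out:
  rows:
    - [0, 0, 0, 0, 0, 0, 0]
    - [0, 0, 0, 0, 0, 0, 0]
    - [0, 0, 0, 0, 0, 0, 0]
    - [0, 0, 0, 0, 0, -0.1, 0]
    - [0, 0, 0, 0, 0, -0.25, 0]

```text
t: 10.6
tool_pos: [0.4993, -0.1502, 0.1293]
tool_rot: [-3.128, -0.246, 0.011]
contact_force: [1.0, -1.2, 0.8]
opening: 0.0424
grip_force: 0.0
```

>>> carry_out:
  rows:
    - [0, 0, 0, 0, 0, -0.15, 0]
    - [0, 0, 0, -0.15, -0.2, -0.2, 0]
    - [0, 0, 0, -0.3, -0.3, -0.2, 0]
    - [0, 0, 0, -0.4, -0.3, -0.2, 0]
    - [0, 0, 0, -0.4, -0.3, -0.2, 0]

```text
t: 11.1
tool_pos: [0.366, -0.0799, 0.192]
tool_rot: [3.13, 0.247, 0.003]
contact_force: [1.1, 0.8, 0.3]
opening: 0.0426
grip_force: 0.0
```

```bash
python3 - <<'E'
from h import *
from station import *
import cv2
d=get_image("side"); u=get_image("top")
a=cv2.resize(d["img"][150:250,250:350],(400,400),interpolation=cv2.INTER_CUBIC)
b=cv2.resize(u["img"][160:260,285:385],(400,400),interpolation=cv2.INTER_CUBIC)
cv2.imwrite("pics/c4.png",np.hstack([a,b]))
L=np.load('L.npy')
for n,p in(("grip",(0,-.075,.1)),("nose0",(-.026,-.075,.068)),("shackle",(0,0,.1))): print(n,(proj(d,w(L,p))-[250,150])*4,(proj(u,w(L,p))-[285,160])*4+[400,0])
go(w(L,(0,0,.13)),L[2]+np.pi/2)
E
```

```text
grip [176.8784 252.3956] [660.9504 201.3591]
nose0 [136.3913 300.9629] [665.1966 239.7642]
shackle [154.4003 179.2169] [555.2468 220.5485]
t 11.2 tcp [ 0.3688 -0.0811  0.1927] F [ 1.0549 -0.0624  0.4247] 
turn [ 0.0011 -0.0002 -0.5013] shift [0.3963 0.0493 0.2101] mm [118.9022  14.8014  63.0363]
```

View pics/c4.png

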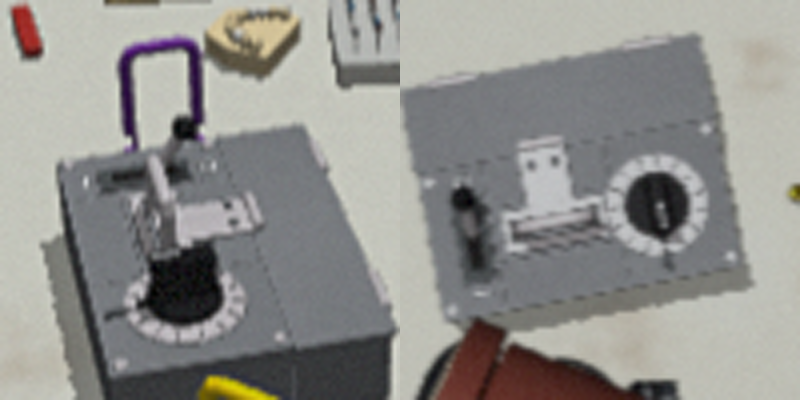

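The dial pointer, with its nose at (667,238), lines up with the mark at (669,258), and the toggle is off. Next is the shackle: turn 90° and move over it.

>>> carry_out:
  rows:
    - [0, 0, -0.5, 0.4, 0.05, 0.05, 0]
    - [0, 0, -0.5, 0.4, 0.05, 0.05, 0]
    - [0, 0, -0.5, 0.4, 0.05, 0.05, 0]
    - [0, 0, -0.5, 0.4, 0.05, 0.05, 0]
    - [0, 0, -0.5, 0.4, 0.05, 0.05, 0]

```text
t: 11.7
tool_pos: [0.4919, -0.0775, 0.1759]
tool_rot: [-2.818, -1.385, 0.003]
contact_force: [-0.7, 0.3, 0.9]
opening: 0.0426
grip_force: 0.0
```

```bash
python3 - <<'E'
from h import *
L=np.load('L.npy'); go(w(L,(0,-.001,.17)),L[2]+np.pi/2)
E
```

```text
t 11.7 tcp [ 0.4919 -0.0775  0.1759] F [-0.6954  0.2759  0.917 ] 
turn [-0.0008 -0.0001 -0.2604] shift [-0.008  -0.0064  0.0196] mm [-2.3858 -1.9199  5.88  ]
```

>>> carry_out:
  rows:
    - [0, 0, -0.26, 0, 0, 0.02, 0]
    - [0, 0, -0.26, 0, 0, 0.02, 0]
    - [0, 0, -0.26, 0, 0, 0.02, 0]
    - [0, 0, -0.26, 0, 0, 0.02, 0]
    - [0, 0, -0.26, 0, 0, 0.02, 0]

```text
t: 12.2
tool_pos: [0.4915, -0.0777, 0.1704]
tool_rot: [-2.116, -2.321, 0.001]
contact_force: [-0.4, 0.1, -0.3]
opening: 0.0426
grip_force: 0.0
```

>>> carry_out:
  rows:
    - [0, 0, -0.022, 0, 0, 0, 0]
    - [0, 0, -0.022, 0, 0, 0, 0]
    - [0, 0, -0.022, 0, 0, 0, 0]

```text
t: 12.5
tool_pos: [0.4909, -0.0775, 0.1707]
tool_rot: [-2.044, -2.385, 0.001]
contact_force: [0.1, -0.7, -0.0]
opening: 0.0427
grip_force: 0.0
```

```bash
python3 - <<'E'
from h import *
L=np.load('L.npy'); go(w(L,(0,-.001,.06)),L[2]+np.pi/2)
E
```

```text
t 12.5 tcp [ 0.4909 -0.0775  0.1707] F [ 0.1234 -0.6653 -0.041 ] 
turn [-0.0003 -0.0002 -0.0023] shift [-0.0017 -0.0064  0.369 ] mm [ -0.5086  -1.9174 110.6872]
```

>>> carry_out:
  rows:
    - [0, 0, -0.002, -0.002, -0.006, 0.1, 0]
    - [0, 0, -0.002, -0.002, -0.006, 0.2, 0]
    - [0, 0, -0.002, -0.002, -0.006, 0.28, 0]
    - [0, 0, -0.002, -0.002, -0.006, 0.34, 0]
    - [0, 0, -0.002, -0.002, -0.006, 0.368, 0]

```text
t: 13.0
tool_pos: [0.4873, -0.0777, 0.0585]
tool_rot: [-2.034, -2.39, 0.002]
contact_force: [-0.2, 0.1, 0.9]
opening: 0.0426
grip_force: 0.0
```

>>> carry_out:
  rows:
    - [0, 0, 0, 0, 0, 0, 0]
    - [0, 0, 0, 0, 0, 0, 1]
    - [0, 0, 0, 0, 0, 0, 1]
    - [0, 0, 0, 0, 0, 0, 1]
    - [0, 0, 0, 0, 0, 0, 1]
  force: 60

```text
t: 13.5
tool_pos: [0.4896, -0.0784, 0.0625]
tool_rot: [2.033, 2.392, 0.002]
contact_force: [0.7, 0.8, 3.0]
opening: 0.0074
grip_force: 58.6
```

Gripped. Now I'll pull up slowly and watch the force.

>>> carry_out:
  rows:
    - [0, 0, 0, 0, 0, -0.02, 1]
    - [0, 0, 0, 0, 0, -0.04, 1]
    - [0, 0, 0, 0, 0, -0.06, 1]
    - [0, 0, 0, 0, 0, -0.08, 1]
    - [0, 0, 0, 0, 0, -0.1, 1]

```text
t: 14.0
tool_pos: [0.488, -0.078, 0.0912]
tool_rot: [-2.034, -2.393, 0.001]
contact_force: [1.1, -0.4, -2.3]
opening: 0.0076
grip_force: 58.6
```

The pull is about 2.3 N, just the shackle's weight, so it is free. I'll keep lifting.

>>> carry_out:
  rows:
    - [0, 0, 0, 0, 0, -0.05, 1]
    - [0, 0, 0, 0, 0, -0.12, 1]
    - [0, 0, 0, 0, 0, -0.19, 1]
    - [0, 0, 0, 0, 0, -0.26, 1]
    - [0, 0, 0, 0, 0, -0.33, 1]

```text
t: 14.5
tool_pos: [0.4882, -0.078, 0.1918]
tool_rot: [2.034, 2.393, -0.0]
contact_force: [0.4, -0.5, -2.4]
opening: 0.008
grip_force: 59.1
```

>>> carry_out:
  rows:
    - [0, 0, 0, 0, 0, 0, 1]
    - [0, 0, 0, 0, 0, 0, 1]
    - [0, 0, 0, 0, 0, 0, 1]
    - [0, 0, 0, 0, 0, 0, 1]
    - [0, 0, 0, 0, 0, 0, 1]

```text
t: 15.0
tool_pos: [0.4877, -0.0778, 0.1886]
tool_rot: [-2.033, -2.392, 0.001]
contact_force: [0.1, -0.1, -2.7]
opening: 0.0078
grip_force: 59.2
```

```bash
python3 - <<'E'
from h import *
from station import *
import cv2
d=get_image("side"); u=get_image("top")
a=cv2.resize(d["img"][120:240,240:360],(480,480),interpolation=cv2.INTER_CUBIC)
b=cv2.resize(u["img"][160:260,285:360],(320,427),interpolation=cv2.INTER_CUBIC); b=cv2.copyMakeBorder(b,0,53,0,0,cv2.BORDER_CONSTANT)
cv2.imwrite("pics/c5.png",np.hstack([a,b]))
L=np.load('L.npy'); 
for z in(.11,.13,.15):
    for y in(-.025,.025): print(z,y,(proj(d,w(L,(0,y,z)))-[240,120])*4)
o=get_obs(); print(o["tool_pos"],o["grip_force"],o["contact_force"],o["t"])
E
```

```text
0.11 -0.025 [200.7916 309.5524]
0.11 0.025 [186.5563 263.5782]
0.13 -0.025 [199.1056 282.7556]
0.13 0.025 [184.7712 237.2243]
0.15 -0.025 [197.3799 255.3298]
0.15 0.025 [182.9458 210.2743]
[ 0.488  -0.0779  0.1891] 59.20750997029245 [ 0.2228 -0.6258 -1.8171] 15.1
```

View pics/c5.png

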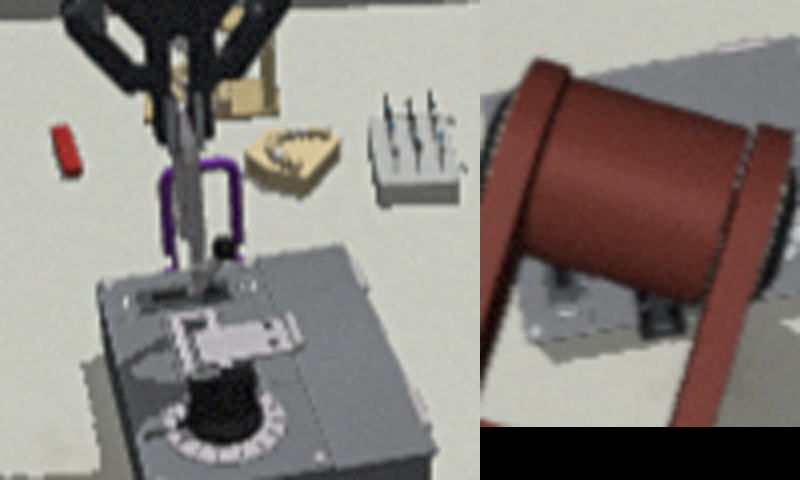

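The steel shackle hangs upright in the fingers. Its near leg ends at about (196,280), which puts the leg ends near z 0.13 m. The ball at (222,247) leans off, and the dial is unchanged at its mark. I'm handing it in.

```bash
python3 -c "
from station import *
print(finish_job())"
```

```text
the job is handed in; nothing more can be done
None
```

I handed the job in with the toggle off, the dial at the index mark and the steel shackle held upright and still over the locker, its leg ends about 7 cm above the locker's top; the hand-in returned no verdict.

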